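# Kit the flanges and hold the sagging-bolt gate ajar

## Robot

A 6-joint arm with a two-finger parallel gripper is mounted at the origin on the work surface; the furniture and walls round the work are solid. World frame = base frame: x ahead of the robot, y to its left, z up, the work surface at z = 0. Lengths are in m, angles in rad, forces in N, time in s.
With the tool pointing down it reaches from about 0.375 to 0.9 m from the base axis. Payload 3.1 kg.
Tool frame: the origin (TCP) lies between the finger pads; the fingertips stand 17 mm ahead of it and the grasp point (between the pads) lies 2 mm behind it (robot.nose_length is the distance from the TCP to the fingertips, in m); z points along the fingers, y is the line along which they close (so a half turn about z gives the same grasp; the last joint's range is limited). The gripper opens to 87 mm and grips with 3 to 60 N. Pads are 19 mm wide; open, the fingers measure 117 mm over their backs; the gripper's body (75 mm by 190 mm) begins 51 mm behind the grasp point.
Start: joints at [-1.304, 0.527, 1.433, -0, 1.181, -0.178], TCP at [0.27, -0.564, 0.24] pointing down, gripper open.
Joint ranges: [-3.08, 3.08], [-0.75, 2.2], [0.22, 2.44], [-1.43, 4.57], [0, 2.65], [-2.85, 2.85]. Speed limits (rad/s): [2.79, 2.79, 3.14, 3.14, 3.14, 3.14].

## Interface

Orientations are given as a unit quaternion [x, y, z, w].
In Python, from rig import robot, cams gives the robot as it stands.
- The arm moves only by the shell command python3 -m pendant 'ROWS' [FORCE]. ROWS is JSON, a list of rows, each an object with "jaw": the opening, from 0 (shut) to 1 (fully open); "linear": the shift along the tool's x, y, z in cm, a list of three; "twist": the turn about the tool's z in degrees. A call has 1 to 12 rows; each row shifts and turns the commanded pose from where the row before left it, along the tool's axes as they then stand; what a row does not reach is not made up. A row lasts 1/12 s, in which the tool goes at most 41.7 mm and 7.16 degrees, less where a joint would pass 70% of its speed; a pose out of reach is approached as far as the arm can. A call is refused whole if a number of a shift passes 4.17 or a number of a turn 7.16, either way. A call with a gripper value outside its range is refused whole. The fingers move at their own pace and stop on an object; FORCE is the grip in N (left out, the last holds). Time passes only in rows, so rows that do not move let the fingers close. It gives the time, the measured TCP pose, the force, the opening and the grip force at its end, in the units of the state.
- robot.get_obs(): the state, without advancing time (a new reading comes with each control period).
- cams.camera(name): name is "scene" or "top"; returns a dict with "color" (420x560x3 uint8, blue, green, red), "depth" (420x560 float32, m along the optical axis (not along the pixel's ray), 0 where there is no reading), "fov_y" (degrees; the focal length in pixels is half the picture's height over the tangent of half this angle, whatever the lens; pixels are square), "cx", "cy" (the principal point, pixels), "k1" (the pictures are not rectified: a ray, as slopes to the right and down, at radius r is drawn at 1 + k1 r^2 times it, then the intrinsics apply), "view" (4x4, takes a point from world to camera coordinates). Camera axes: x right, y down, z forward; pixel columns grow to the right and rows downward; lengths in m; the calibration is good to about 2 mm. A picture is of the moment at which its call begins.
- robot.hand_in(): hands the job in; it is judged then, once.
The state is a dict: "time": time; "q": joint angles; "joint_velocities": joint speeds; "joint_torque": joint torques, N m; "position": TCP position; "tool_rot": TCP orientation; "ft_force": force on the tool from outside, world axes, zero at the start; "moment": the same for the moment, N m; "grip_width": finger opening in m; "grip_force": force on a finger pad.
Only numpy, scipy, OpenCV 4.12 (cv2) and the standard library are available. Lean on these libraries where they do the work, as an engineer would, in place of code of your own. Each camera call takes 0.05 s, during which the arm holds its last target. There are 200 camera calls.

## Task

Get the flanges ready to go into the bench cage: lay both flanges flat on the round carrier plate, one on top of the other in either order, each centred on the plate. Then unbolt the cage gate by its upright bolt handle: the worn bolt sags behind the bent-up keeper, so lift it over the keeper's lip and keep it lifted while you draw it towards the hinges, without forcing it against the keeper, and with the bolt well drawn back pull the gate about 20 degrees open towards you. Finish while still gripping the handle and holding the self-closing gate ajar; leave the stack and the other things on the table alone.

Things in the scene. Friction and masses are not known exactly. Their poses are not given: they have to be found in the camera images.
- carrier_plate: Loose plain dark steel disc, 120 mm diameter, 8 mm thick, 0.7 kg, lying flat on the table. Origin: centre of its underside; z up.
- flange_a: Loose turned steel flange (short disc with a small centre hole and bolt holes), 62 mm diameter, 12 mm thick, about 0.24 kg, lying flat on the table. Origin: centre of its underside; z up. Grip it across its diameter from above.
- flange_b: The second, slightly smaller flange: 56 mm diameter, 12 mm thick, about 0.28 kg, lying flat on the table. Origin: centre of its underside; z up. Which of the two lies where varies.
- cage: Open-topped bench cage of grey square tube and rods, fixed to the table, 270 mm wide (y), 150 mm deep, 134 mm high; place and yaw vary. Origin: on the table under the middle of its front (the gate's plane). x points into the cage, away from the robot; y from the keeper side to the hinge side (robot's left); z up.
- keeper: Steel keeper pocket on the front of the cage's right-hand post, carrying the raised lip. Same origin and axes as the cage. It must not be loaded with more than 25 N by the bolt.
- keeper_lip (a point): Middle of the top edge of the keeper's raised lip, 77 mm above the table. The lip is 8 mm thick along the cage's y.
- bolt: Dark steel barrel bolt, 0.25 kg, on the robot's side of the gate: 12 mm rod along the gate in two tall guide staples, a square nose hanging 10 mm below the rod at its keeper end, an arm 30 mm out, then an upright 14 mm round stem. Origin: on the rod axis, 85 mm high at rest; stem axis at x = -30 mm, y = 0, z 18 to 86 mm. y along the gate to the hinge, x through the gate away from the robot.
- bolt_handle (a point): Place to grip, from above: on the axis of the bolt's upright stem (14 mm diameter), 20 mm below its top, 151 mm above the table at rest, 26 mm above the gate's top edge. The stem stands 45 mm in front of the gate's face, 52 mm in front of the hinge's plane. Moves with bolt and gate.
- gate_hinge (a point): Point on the gate's upright hinge axis, 125 mm above the table, at the gate's left end (fixed).
- bolt_draw (a joint): Travel of the bolt along the gate towards the hinge, m; 0 = fully shot, 0.055 = end stop; starts at 0 to 0.003. The nose meets the lip at about 0.004 unless lifted; it is past the lip at 0.024. Slight friction, about 1 N.
- bolt_lift (a joint): Rise of the bolt in its guides, m; 0 = sagging at rest, 0.018 = top stop. It falls by its weight when let go. The nose clears the lip from 0.009 up; about 0.013 is comfortable.
- gate_swing (a joint): Opening of the gate, rad; 0 = closed, grows as it swings towards the robot (clockwise seen from above), stop at 0.9. A spring closes it: about 0.2 N m closed and 0.4 N m at 0.35 rad. The keeper blocks it until the bolt's nose is past the lip.
- tape_measure: Bystander: tape measure lying on its side, 65 x 79 x 35 mm. Origin: centre of its underside.
- adjustable_spanner: Bystander: steel adjustable spanner, 209 mm long, 9 mm thick, lying flat. Origin: centre of its underside.
- pliers: Bystander: pliers with red grips, 171 mm long, lying flat. Origin: centre of its underside.
There are look-alikes about, which are no part of the job. Leave any red look-alike of the flange_a alone.

How it is judged:
By the outcome, as a careful person would: the job done as asked, in the order asked, and still so for the second after the job is handed in, while the arm keeps its last pose, push and grip.
It also fails if it takes over 56 s, if anything falls off the work surface, if the arm or the gripper's body presses on something with over 40 N, if the wrist force passes 120 N, or if a joint passes its speed limit or range.

## Working session

There is one attempt and no reset: what is moved stays moved. The work goes in short steps, Python scripts to look and compute and a shell command to move; the robot and the scene stay as the last step left them, time stands still between calls to the robot, and variables do not carry over. Pictures are saved under pics/ and viewed, at most 10 in all, crops included, and the job is handed in when it is done.

```bash
ls; mkdir -p pics; cat > h.py <<'E'
import numpy as np, cv2
from rig import robot, cams
def shot(n):
    d=cams.camera(n); d['f']=d['color'].shape[0]/2/np.tan(np.radians(d['fov_y'])/2); return d
def K(d): return np.array([[d['f'],0,d['cx']],[0,d['f'],d['cy']],[0,0,1.]])
def ray(d,uv):
    # r is of the undistorted slope: drawn = s(1+k1 r^2)
    s=cv2.undistortPoints(np.float64(uv).reshape(-1,1,2),K(d),np.array([d['k1'],0,0,0.]))[:,0]
    V=d['view'];R=V[:3,:3];o=-R.T@V[:3,3]
    return o,np.c_[s,np.ones(len(s))]@R
def onz(d,uv,z):
    o,r=ray(d,uv); return o+r*((z-o[2])/r[:,2])[:,None]
def proj(d,P):
    V=d['view']; p=np.float64(P).reshape(-1,3)
    return cv2.projectPoints(p,cv2.Rodrigues(V[:3,:3])[0],V[:3,3],K(d),np.array([d['k1'],0,0,0.]))[0][:,0]
def cloud(d):
    h,w=d['depth'].shape; v,u=np.mgrid[:h,:w]
    o,r=ray(d,np.c_[u.ravel(),v.ravel()]); return (o+r*d['depth'].ravel()[:,None]).reshape(h,w,3)
E
python3 - <<'E'
from h import *
for n in('scene','top'):
    d=shot(n); cv2.imwrite(f'pics/{n}0.png',d['color']); V=d['view'];print(n,d['fov_y'],d['k1'],-V[:3,:3].T@V[:3,3],V[2,:3])
print(robot.get_obs())
E
```

```text
pics
scene 43.19606626358486 -0.11881705994919767 [-0.4448734   1.18504628  0.71826617] [ 0.57777843 -0.70800625 -0.40607786]
top 52.904154107936826 -0.10584218910703985 [0.30382    0.11377038 1.21909064] [ 0.12831497 -0.00435589 -0.9917239 ]
{'time': 0.1, 'q': array([-1.30349395e+00,  5.28379724e-01,  1.43375965e+00, -1.61588230e-05,
        1.18142744e+00, -1.78525962e-01]), 'joint_velocities': array([-0.00124485, -0.00275805, -0.00353568, -0.00010309,  0.00093635,
       -0.00110143]), 'joint_torque': array([-1.86822717e-04, -4.40986311e+01, -1.77151322e+01,  6.34568045e-02,
        5.34081529e-02, -4.22113033e-05]), 'position': array([ 0.26934287, -0.56328953,  0.23867008]), 'tool_rot': array([ 9.75256193e-01,  2.21075514e-01, -5.12646093e-05, -9.85776554e-04]), 'ft_force': array([0.18843575, 0.53926519, 0.62409755]), 'moment': array([ 0.06293972, -0.02472139,  0.00441308]), 'grip_force': 0.0, 'grip_width': 0.08722565682780531}
```

View pics/scene0.png

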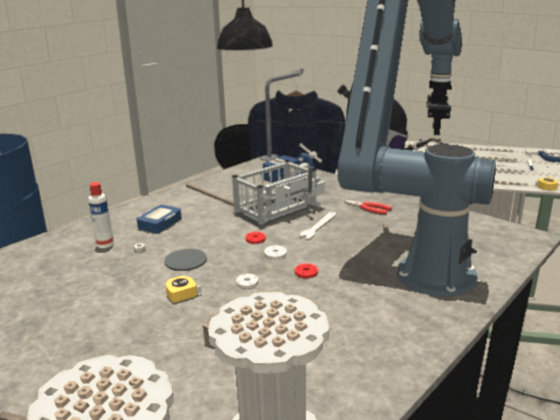

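View pics/top0.png

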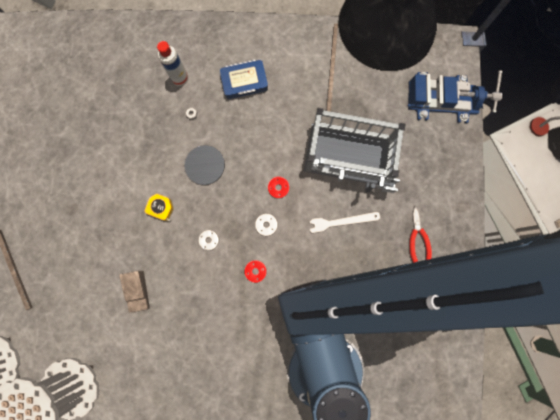

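The scene view shows the arm held aside, clear of the work. In the top view the two white flanges are at (266,225) and (208,240), the plate is at (205,165), and the red look-alikes are at (278,188) and (255,272). The cage is around (355,150), with its bolt on the front at about (345,180). Next I'll measure these and crop the cage.

```bash
python3 - <<'E'
from h import *
d=shot('top'); s=shot('scene'); im=d['color']
def blob(d,m,c,r,z):
    mm=np.zeros_like(m); cv2.circle(mm,c,r,255,-1); m=m&mm
    cs,_=cv2.findContours(m,cv2.RETR_EXTERNAL,cv2.CHAIN_APPROX_NONE); k=cv2.convexHull(max(cs,key=cv2.contourArea))[:,0]
    P=onz(d,k,z)[:,:2]; (x,y),R=cv2.minEnclosingCircle(np.float32(P*1000)); (ex,ey),(a,b),_=cv2.fitEllipse(np.float32(P*1000))
    print(c,'circ',x,y,2*R,'ell',ex,ey,a,b)
w=cv2.inRange(im,(165,165,165),(255,255,255))
blob(d,w,(266,225),16,.012);blob(d,w,(208,240),16,.012)
g=cv2.inRange(im,(0,0,0),(88,88,88)); blob(d,g,(205,165),28,.008)
w2=cv2.inRange(s['color'],(165,165,165),(255,255,255))
blob(s,w2,(276,252),16,.012);blob(s,w2,(247,281),16,.012)
C=cloud(d); 
for p in [(266,232),(208,247),(205,165),(230,200),(159,207)]: print(p,C[p[1],p[0]])
a=cv2.resize(im[95:205,295:415],None,fx=5,fy=5,interpolation=cv2.INTER_CUBIC)
cv2.imwrite('pics/c1.png',a)
b=cv2.resize(s['color'][140:235,220:340],None,fx=6,fy=6,interpolation=cv2.INTER_CUBIC)
cv2.imwrite('pics/c2.png',b)
E
```

```text
(266, 225) circ 420.10662841796875 159.29714965820312 64.78343963623047 ell 420.13543701171875 159.32862854003906 63.10421371459961 64.45860290527344
(208, 240) circ 379.0498962402344 326.2567443847656 58.6048583984375 ell 379.1080627441406 326.14666748046875 57.22211837768555 57.846248626708984Traceback (most recent call last):
  File "<stdin>", line 10, in <module>
  File "<stdin>", line 5, in blob
ValueError: max() iterable argument is empty
```

```bash
cat >> h.py <<'E'
def blob(d,m,c,r,z):
    mm=np.zeros_like(m); cv2.circle(mm,c,r,255,-1); m=m&mm
    cs,_=cv2.findContours(m,cv2.RETR_EXTERNAL,cv2.CHAIN_APPROX_NONE); k=cv2.convexHull(max(cs,key=cv2.contourArea))[:,0]
    P=onz(d,k,z)[:,:2]; (x,y),R=cv2.minEnclosingCircle(np.float32(P*1000)); (ex,ey),(a,b),_=cv2.fitEllipse(np.float32(P*1000))
    print(c,'circ',x,y,2*R,'ell',ex,ey,a,b)
E
python3 - <<'E'
from h import *
d=shot('top'); s=shot('scene'); im=d['color']
print(im[160:170:4,185:225:5].mean(2)); print(im[150,160:190:4],s['color'][258,170:200:8],s['color'][281,237:258:3])
for p in [(266,232),(208,247),(205,165),(230,200),(159,207)]: print(p,cloud(d)[p[1],p[0]])
cs=cv2.threshold(cv2.GaussianBlur(im.mean(2).astype(np.uint8),(3,3),0),100,255,cv2.THRESH_BINARY_INV)[1]
blob(d,cs,(205,165),27,.008)
w2=cv2.inRange(s['color'],(150,150,150),(255,255,255))
for c in((276,252),(247,281)): blob(s,w2,c,16,.012)
a=cv2.resize(im[95:205,295:415],None,fx=5,fy=5,interpolation=cv2.INTER_CUBIC)
cv2.imwrite('pics/c1.png',a)
b=cv2.resize(s['color'][140:235,220:340],None,fx=6,fy=6,interpolation=cv2.INTER_CUBIC)
cv2.imwrite('pics/c2.png',b)
E
```

```text
[[125.         114.         113.33333333 114.66666667 116.33333333
  118.33333333 117.66666667 119.        ]
 [115.33333333 112.         113.         112.66666667 113.66666667
  115.66666667 118.         119.33333333]
 [118.         111.66666667 112.33333333 114.66666667 116.
  118.33333333 119.33333333 119.66666667]]
[[130 141 153]
 [144 155 169]
 [131 142 155]
 [132 144 156]
 [140 152 166]
 [138 151 164]
 [143 154 167]
 [130 142 154]] [[122 126 124]
 [120 125 124]
 [119 124 122]
 [120 124 124]] [[211 229 235]
 [234 246 249]
 [239 249 252]
 [224 239 245]
 [229 242 247]
 [244 252 253]
 [234 247 251]]
(266, 232) [0.39753585 0.15942212 0.01406464]
(208, 247) [0.35789119 0.32581712 0.01515959]
(205, 165) [0.59939839 0.3364163  0.00789953]
(230, 200) [0.4943129  0.26357901 0.00173067]
(159, 207) [0.47381116 0.46422688 0.03255372]Traceback (most recent call last):
  File "<stdin>", line 6, in <module>
  File "h.py", line 22, in blob
    P=onz(d,k,z)[:,:2]; (x,y),R=cv2.minEnclosingCircle(np.float32(P*1000)); (ex,ey),(a,b),_=cv2.fitEllipse(np.float32(P*1000))
                                                                                            ~~~~~~~~~~~~~~^^^^^^^^^^^^^^^^^^^^
cv2.error: OpenCV(4.12.0) /io/opencv/modules/imgproc/src/shapedescr.cpp:361: error: (-201:Incorrect size of input array) There should be at least 5 points to fit the ellipse in function 'fitEllipseNoDirect'
```

```bash
ls pics
```

```text
scene0.png
top0.png
```

```bash
python3 - <<'E'
from h import *
d=shot('top'); s=shot('scene'); im=d['color']
a=cv2.resize(im[95:205,295:415],None,fx=5,fy=5,interpolation=cv2.INTER_CUBIC)
cv2.imwrite('pics/c1.png',a)
b=cv2.resize(s['color'][140:235,220:340],None,fx=6,fy=6,interpolation=cv2.INTER_CUBIC)
cv2.imwrite('pics/c2.png',b)
def sat(i): return (cv2.medianBlur(i,5).astype(int)[:,:,2]-cv2.medianBlur(i,5).astype(int)[:,:,0])
m=((sat(im)<13)*255).astype(np.uint8); blob(d,m,(205,165),28,.008)
w2=cv2.inRange(s['color'],(185,185,185),(255,255,255))
for c in((276,252),(247,281)): blob(s,w2,c,16,.012)
m=((sat(s['color'])<11)*255).astype(np.uint8); blob(s,m,(186,259),28,.008)
E
```

```text
(205, 165) circ 600.0122680664062 339.92010498046875 123.09225463867188 ell 600.4420166015625 338.8811950683594 118.56143951416016 122.40220642089844
(276, 252) circ 419.1015930175781 157.6979522705078 69.07601165771484 ell 419.3546447753906 157.25869750976562 63.9068717956543 69.13439178466797
(247, 281) circ 377.4156188964844 324.8461608886719 60.18815994262695 ell 377.6898498535156 324.39849853515625 56.957340240478516 60.12804412841797
(186, 259) circ 591.5145874023438 340.9679260253906 128.40997314453125 ell 593.2777099609375 343.59088134765625 116.795654296875 127.85542297363281
```

```bash
sleep 1; ls pics
```

```text
c1.png
c2.png
scene0.png
top0.png
```

View crops.

View pics/c1.png

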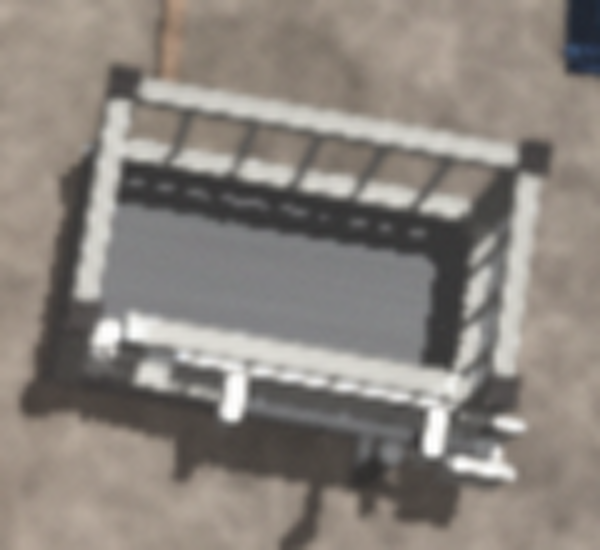

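View pics/c2.png

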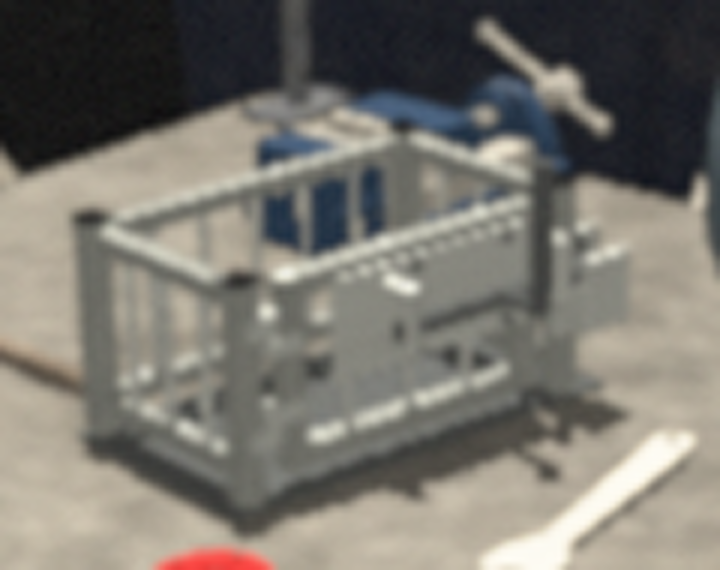

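The top crop shows the gate rail running from crop (130,325) to (460,385). The dark stem top is near crop (370,465), about px (369,188). In the scene crop the stem top is at (542,162), about px (310,167). I'll triangulate these.

```bash
python3 - <<'E'
from h import *
np.set_printoptions(precision=4,suppress=True)
d=shot('top'); s=shot('scene')
C=cloud(d); D=cloud(s)
print('top z mm');print((C[180:196,360:382,2]*1000).astype(int))
print('top gray');print(d['color'][182:196,360:382].mean(2).astype(int))
print('scene z');print((D[160:200:2,302:322,2]*1000).astype(int))
print('scene gray');print(s['color'][162:182:2,302:322].mean(2).astype(int))
for n,i,X in(('t',d,C),):
  m=(X[:,:,2]>.155)&(X[:,:,2]<.185)&(X[:,:,0]>.45)&(X[:,:,0]<.75)&(abs(X[:,:,1]+.05)<.15); v,u=np.nonzero(m); print(n,len(u),np.c_[u,v,X[m]*1000][:40].astype(int).tolist())
  # gate rail and posts, planes at z=.125/.134
uv=lambda p:[295+p[0]/5,95+p[1]/5]
print('posts .134', onz(d,[uv(p) for p in((125,82),(535,157),(500,390))],.134))
print('rail .125', onz(d,[uv(p) for p in((130,325),(460,385))],.125))
print('stem top', onz(d,[uv((368,465))],.171))
o,r=ray(d,[uv((368,465))]);o2,r2=ray(s,[[310.3,167.5]])
A=np.c_[r[0],-r2[0]];t=np.linalg.lstsq(A,o2-o,rcond=None)[0];print('tri',o+r[0]*t[0],o2+r2[0]*t[1])
E
```

```text
top z mm
[[  86   88   93   92   94   87   92   92   94   86   88   93   88   87
    88   88   87   65   75   82  113  112]
 [  85   89   91   87   90   89   86   92   88   89   91   87   89   90
    90   89   91   88   91   90  116  113]
 [   2    0   -3    0   82   85   85 1219   88   86   87   89   94   88
    87   89   89   86   87   91  114  116]
 [  -2    2    4    1    0    2   89   91   90   81   83   88  166  171
    92   88   91   92   90   90  114  117]
 [  -1    1    0    1    0    3   87   91   89   -4  169  169  168  171
   170   84   85   87   86   87  113  111]
 [   0   -2   -2    0    0   88   92   88   87  156  169  170  168  168
   169  169    0   78   75  106  113  117]
 [   5    1    0    0    1   86   88   90  144  157  169  168  167  170
   175  169    0   77  101  105  107  111]
 [   1    3   -3    0    3   85   87  129  148  160  167  173  171  171
   168   -1   -2   86   94   91   89    4]
 [   1    3    3   -2   -1   86  118  135  147  153  161  168  168  170
     0    0    3   79   79   84   -1    1]
 [  -2    0   -3    0   -4  104  120  133  140  145  156
[... 5513 characters left out ...]
, [372, 186, 496, -117, 167], [373, 186, 496, -119, 170], [374, 186, 495, -121, 175], [375, 186, 496, -124, 169], [369, 187, 495, -111, 160], [370, 187, 494, -112, 167], [371, 187, 493, -113, 173], [372, 187, 493, -116, 171], [373, 187, 493, -119, 171], [374, 187, 493, -122, 168], [370, 188, 492, -113, 161], [371, 188, 491, -114, 168], [372, 188, 491, -117, 168], [373, 188, 491, -119, 170], [370, 189, 491, -114, 156], [371, 189, 491, -117, 156]]
posts .134 [[ 0.7099  0.0045  0.134 ]
 [ 0.6649 -0.2159  0.134 ]
 [ 0.5367 -0.1885  0.134 ]]
rail .125 [[ 0.5775  0.0058  0.125 ]
 [ 0.5417 -0.1695  0.125 ]]
stem top [[ 0.4912 -0.108   0.171 ]]
tri [ 0.4909 -0.1078  0.1723] [ 0.4874 -0.1102  0.1722]
```

```bash
cat >> h.py <<'E'
from scipy.spatial.transform import Rotation as Ro
def to(P):
    o=robot.get_obs(); R=Ro.from_quat(o['tool_rot']).as_matrix()
    print('t',round(o['time'],2),'at',o['position'].round(4),'toolyaw y',np.degrees(np.arctan2(R[1,1],R[0,1])).round(1),'grip',round(o['grip_width'],4),o['grip_force'],'F',o['ft_force'].round(1))
    for p in np.reshape(P,(-1,3)): print(p,'-> cm',(R.T@(p-o['position'])*100).round(2))
E
python3 -m pendant '[{"jaw":1,"linear":[3.2,-2.5,0],"twist":0},{"jaw":1,"linear":[3.2,-2.5,0],"twist":0},{"jaw":1,"linear":[3.2,-2.5,0],"twist":0},{"jaw":1,"linear":[3.2,-2.5,0],"twist":0},{"jaw":1,"linear":[3.2,-2.5,0],"twist":0},{"jaw":1,"linear":[3.2,-2.5,0],"twist":0},{"jaw":1,"linear":[3.2,-2.5,0],"twist":0},{"jaw":1,"linear":[3.2,-2.5,0],"twist":0},{"jaw":1,"linear":[3.2,-2.5,0],"twist":0},{"jaw":1,"linear":[3.2,-2.5,0],"twist":0}]'
python3 -c "
from h import *
to([[.42,.159,.02]])"
```

```text
time: 1.33
position: [0.4511, -0.1986, 0.2399]
tool_rot: [0.975, 0.221, 0.0, 0.0]
ft_force: [0.0, -0.4, 0.0]
grip_width: 0.0869
grip_force: 0.0
t 1.33 at [ 0.4511 -0.1986  0.2399] toolyaw y -64.5 grip 0.0869 0.0 F [ 0.  -0.4  0. ]
[0.42  0.159 0.02 ] -> cm [ 12.59 -33.62  21.97]
```

```bash
python3 -m pendant '[{"jaw":1,"linear":[1.26,-3.36,0],"twist":0},{"jaw":1,"linear":[1.26,-3.36,0],"twist":0},{"jaw":1,"linear":[1.26,-3.36,0],"twist":0},{"jaw":1,"linear":[1.26,-3.36,2],"twist":0},{"jaw":1,"linear":[1.26,-3.36,2],"twist":0},{"jaw":1,"linear":[1.26,-3.36,2],"twist":0},{"jaw":1,"linear":[1.26,-3.36,2],"twist":0},{"jaw":1,"linear":[1.26,-3.36,2],"twist":0},{"jaw":1,"linear":[1.26,-3.36,2],"twist":0},{"jaw":1,"linear":[1.26,-3.36,2],"twist":0},{"jaw":1,"linear":[0,0,0],"twist":0}]'
python3 -c "
from h import *
to([[.42,.159,.02]])
d=shot('top'); cv2.imwrite('pics/t2.png',cv2.resize(d['color'][170:290,190:330],None,fx=4,fy=4))"
```

```text
time: 2.25
position: [0.4164, 0.1617, 0.0969]
tool_rot: [0.975, 0.224, -0.003, -0.001]
ft_force: [-0.3, -0.2, 0.8]
grip_width: 0.0873
grip_force: 0.0
t 2.25 at [0.4164 0.1617 0.0969] toolyaw y -64.1 grip 0.0873 0.0 F [-0.3 -0.2  0.8]
[0.42  0.159 0.02 ] -> cm [0.24 0.42 7.69]
```

View pics/t2.png

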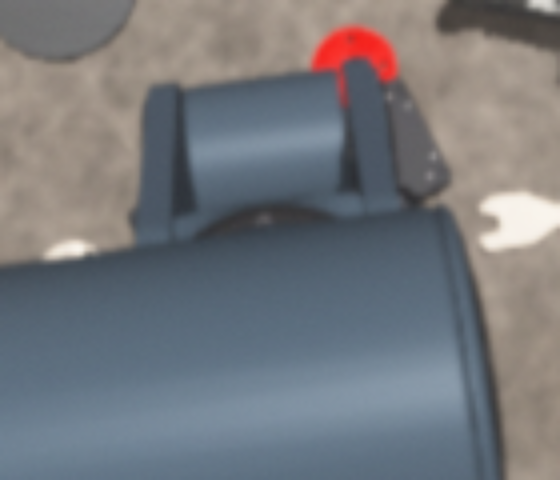

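The arm hides flange_a in this view, but the earlier two-view measurement (62 to 64 mm diameter, 2 mm agreement) is good enough. I'll descend.

```bash
python3 -m pendant '[{"jaw":1,"linear":[0,0,2],"twist":0},{"jaw":1,"linear":[0,0,2],"twist":0},{"jaw":1,"linear":[0,0,1.5],"twist":0},{"jaw":1,"linear":[0,0,0],"twist":0},{"jaw":1,"linear":[0,0,0],"twist":0}]'
python3 -c "
from h import *
to([[.4195,.1585,.021]])"
```

```text
time: 2.72
position: [0.4197, 0.1562, 0.0447]
tool_rot: [0.975, 0.22, -0.0, 0.0]
ft_force: [0.0, -0.0, 0.6]
grip_width: 0.0872
grip_force: 0.0
t 2.72 at [0.4197 0.1562 0.0447] toolyaw y -64.5 grip 0.0872 0.0 F [ 0.  -0.   0.6]
[0.4195 0.1585 0.021 ] -> cm [ 0.08 -0.21  2.37]
```

```bash
python3 -m pendant '[{"jaw":1,"linear":[0.08,-0.2,0.8],"twist":0},{"jaw":1,"linear":[0,0,1],"twist":0},{"jaw":1,"linear":[0,0,0.6],"twist":0},{"jaw":1,"linear":[0,0,0],"twist":0},{"jaw":0,"linear":[0,0,0],"twist":0},{"jaw":0,"linear":[0,0,0],"twist":0},{"jaw":0,"linear":[0,0,0],"twist":0},{"jaw":0,"linear":[0,0,0],"twist":0},{"jaw":0,"linear":[0,0,0],"twist":0},{"jaw":0,"linear":[0,0,0],"twist":0}]' 30
python3 -c "
from h import *
to([[.6,.3395,.06]])"
```

```text
time: 3.55
position: [0.4193, 0.1594, 0.0208]
tool_rot: [0.975, 0.221, 0.0, 0.0]
ft_force: [-0.6, 0.0, 1.4]
grip_width: 0.0597
grip_force: 29.8
t 3.55 at [0.4193 0.1594 0.0208] toolyaw y -64.5 grip 0.0597 29.843853698694147 F [-0.6  0.   1.4]
[0.6    0.3395 0.06  ] -> cm [24.08 -8.46 -3.91]
```

```bash
python3 -m pendant '[{"jaw":0,"linear":[0,0,-2],"twist":0},{"jaw":0,"linear":[0,0,-3],"twist":0},{"jaw":0,"linear":[2.4,-0.85,-3],"twist":0},{"jaw":0,"linear":[2.4,-0.85,0],"twist":0},{"jaw":0,"linear":[2.7,-0.95,0],"twist":0},{"jaw":0,"linear":[2.7,-0.95,0],"twist":0},{"jaw":0,"linear":[2.7,-0.95,0],"twist":0},{"jaw":0,"linear":[2.7,-0.95,0],"twist":0},{"jaw":0,"linear":[2.7,-0.95,0],"twist":0},{"jaw":0,"linear":[2.7,-0.95,0],"twist":0},{"jaw":0,"linear":[2.7,-0.95,0],"twist":0},{"jaw":0,"linear":[0,0,0],"twist":0}]'
python3 -c "
from h import *
to([[.6,.3395,.06]])
for n in('scene','top'):
    d=shot(n); cv2.imwrite(f'pics/p_{n}.png',d['color'])
a=cv2.imread('pics/p_scene.png')[160:300,100:320]; b=cv2.imread('pics/p_top.png')[110:250,130:350]
cv2.imwrite('pics/p.png',cv2.resize(np.vstack([a,b]),None,fx=2.1,fy=2.1,interpolation=cv2.INTER_CUBIC))"
```

```text
time: 4.55
position: [0.6013, 0.3407, 0.1005]
tool_rot: [0.975, 0.222, 0.004, -0.001]
ft_force: [1.3, 0.2, -1.8]
grip_width: 0.0597
grip_force: 29.8
t 4.55 at [0.6013 0.3407 0.1005] toolyaw y -64.4 grip 0.0597 29.758486555656418 F [ 1.3  0.2 -1.8]
[0.6    0.3395 0.06  ] -> cm [-0.2   0.06  4.05]
```

View pics/p.png

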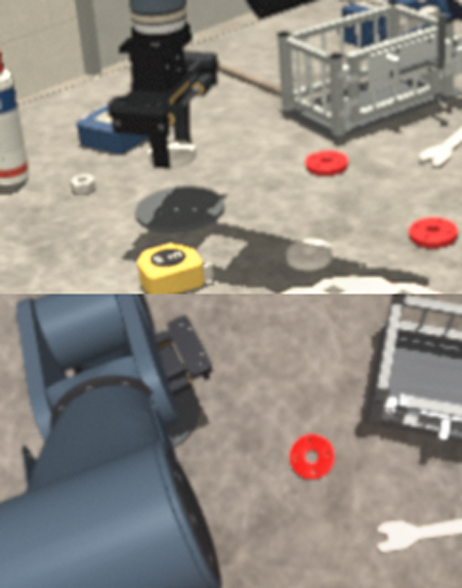

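The flange is held level over the plate. In the scene half it shows at crop (183,153), about px (187,233). I'll check where its centre sits in the grip using depth.

```bash
python3 - <<'E'
from h import *
from scipy.optimize import least_squares
d=shot('scene'); X=cloud(d); c=d['color'].astype(int)
m=(c.min(2)>150)&(X[:,:,2]>.07)&(X[:,:,2]<.105)&(np.hypot(X[:,:,0]-.6,X[:,:,1]-.34)<.06)
v,u=np.nonzero(m); P=X[m]; print(len(u),u.min(),u.max(),v.min(),v.max(),P.min(0),P.max(0))
k=cv2.convexHull(np.c_[u,v].astype(np.int32))[:,0]; Q=onz(d,k,.0915)
R=Ro.from_quat(robot.get_obs()['tool_rot']).as_matrix(); p=robot.get_obs()['position']
for pt,uv in zip(((Q-p)@R*1000).round(1),k): print(pt,uv)
E
```

```text
65 173 195 227 239 [0.56219533 0.30482085 0.07862627] [0.61765996 0.35807836 0.09448206]
[-39.5 -15.2   7.9] [195 235]
[-38.6 -27.8   7.9] [193 237]
[-35.6 -34.5   7.9] [191 238]
[-29.8 -41.7   7.9] [188 239]
[-21.8 -43.2   7.9] [185 239]
[28.1 -8.8  7.7] [173 232]
[13.2 26.8  7.7] [183 227]
[-17.4  25.7   7.9] [193 228]
[-27.7  14.5   7.9] [195 230]
```

```bash
python3 -m pendant '[{"jaw":0,"linear":[-0.05,0,2.2],"twist":0},{"jaw":0,"linear":[0,0,2.2],"twist":0},{"jaw":0,"linear":[0,0,1.2],"twist":0},{"jaw":0,"linear":[0,0,0.5],"twist":0},{"jaw":0,"linear":[0,0,0],"twist":0},{"jaw":0,"linear":[0,0,0],"twist":0}]'
python3 -c "
from h import *
to([[.6003,.3393,.029]])"
```

```text
time: 5.2
position: [0.5965, 0.3364, 0.0398]
tool_rot: [0.975, 0.221, -0.0, 0.0]
ft_force: [0.6, -0.4, -1.8]
grip_width: 0.0594
grip_force: 29.8
t 5.2 at [0.5965 0.3364 0.0398] toolyaw y -64.5 grip 0.0594 29.757504586013965 F [ 0.6 -0.4 -1.8]
[0.6003 0.3393 0.029 ] -> cm [ 0.47 -0.1   1.08]
```

```bash
python3 -m pendant '[{"jaw":0,"linear":[0.5,-0.1,0.4],"twist":0},{"jaw":0,"linear":[0,0,0.4],"twist":0},{"jaw":0,"linear":[0,0,0.25],"twist":0},{"jaw":0,"linear":[0,0,0],"twist":0},{"jaw":0,"linear":[0,0,0],"twist":0}]'
python3 -c "
from h import *
to([[.6003,.3393,.029]])"
```

```text
time: 5.62
position: [0.6005, 0.3397, 0.0291]
tool_rot: [0.975, 0.221, -0.0, 0.0]
ft_force: [0.4, -0.3, -1.4]
grip_width: 0.0592
grip_force: 29.8
t 5.62 at [0.6005 0.3397 0.0291] toolyaw y -64.5 grip 0.0592 29.756498088827357 F [ 0.4 -0.3 -1.4]
[0.6003 0.3393 0.029 ] -> cm [-0.04  0.03  0.01]
```

```bash
python3 -m pendant '[{"jaw":0,"linear":[0,0,0.07],"twist":0},{"jaw":0.95,"linear":[0,0,0],"twist":0},{"jaw":0.95,"linear":[0,0,0],"twist":0},{"jaw":0.95,"linear":[0,0,0],"twist":0},{"jaw":0.95,"linear":[0,0,0],"twist":0},{"jaw":0.95,"linear":[0,0,-2],"twist":0},{"jaw":1,"linear":[0,0,-3],"twist":0},{"jaw":1,"linear":[0,0,-3],"twist":0},{"jaw":1,"linear":[0,0,0],"twist":0}]'
python3 -c "
from h import *
to([[.379,.326,.11],[.379,.326,.021]])"
```

```text
time: 6.37
position: [0.6048, 0.3414, 0.1151]
tool_rot: [0.975, 0.221, 0.006, -0.001]
ft_force: [1.2, 0.8, -0.1]
grip_width: 0.0862
grip_force: 0.0
t 6.37 at [0.6048 0.3414 0.1151] toolyaw y -64.5 grip 0.0862 0.0 F [ 1.2  0.8 -0.1]
[0.379 0.326 0.11 ] -> cm [-21.04  -8.35   0.23]
[0.379 0.326 0.021] -> cm [-21.15  -8.36   9.13]
```

```bash
python3 -m pendant '[{"jaw":1,"linear":[-3.45,-1.37,0],"twist":0},{"jaw":1,"linear":[-3.45,-1.37,0],"twist":0},{"jaw":1,"linear":[-3.45,-1.37,0],"twist":0},{"jaw":1,"linear":[-3.45,-1.37,0],"twist":0},{"jaw":1,"linear":[-3.45,-1.37,0],"twist":0},{"jaw":1,"linear":[-3.45,-1.37,1],"twist":0},{"jaw":1,"linear":[0,0,3],"twist":0},{"jaw":1,"linear":[0,0,2],"twist":0},{"jaw":1,"linear":[0,0,0],"twist":0},{"jaw":1,"linear":[0,0,0],"twist":0}]'
python3 - <<'E'
from h import *
to([[.3785,.3258,.021]])
d=shot('top'); X=cloud(d); c=cv2.medianBlur(d['color'],3).astype(int)
m=((c.min(2)>165)*255).astype(np.uint8); 
try: blob(d,m,(205,165),25,.020)
except Exception as e: print('occl')
s=shot('scene'); m=((s['color'].min(2)>170)*255).astype(np.uint8)
try: blob(s,m,(186,256),25,.020)
except Exception as e: print('occl')
cv2.imwrite('pics/q.png',np.hstack([cv2.resize(s['color'][190:330,110:310],None,fx=2,fy=2),cv2.resize(d['color'][110:250,150:350],None,fx=2,fy=2)]))
E
```

```text
time: 7.2
position: [0.3781, 0.3245, 0.0479]
tool_rot: [0.975, 0.221, -0.001, 0.0]
ft_force: [-0.3, -0.4, -1.5]
grip_width: 0.0874
grip_force: 0.0
t 7.2 at [0.3781 0.3245 0.0479] toolyaw y -64.5 grip 0.0874 0.0 F [-0.3 -0.4 -1.5]
[0.3785 0.3258 0.021 ] -> cm [ 0.09 -0.1   2.69]
(205, 165) circ 602.1043090820312 339.4255676269531 63.630470275878906 ell 601.73046875 339.4351501464844 61.784210205078125 63.14951705932617
(186, 256) circ 639.4658203125 333.4243469238281 149.6519775390625 ell 648.041259765625 341.8866882324219 88.19761657714844 167.36888122558594
```

View pics/q.png

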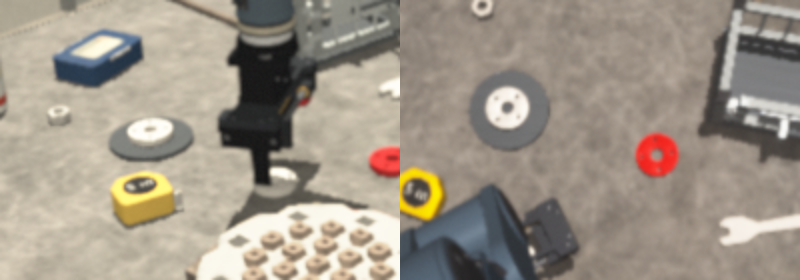

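Flange_a is flat on the plate, at about px (204,163) in the top view, and centred to within about 1.5 mm. Now I'll grip B.

```bash
python3 -m pendant '[{"jaw":1,"linear":[0.08,-0.1,0.8],"twist":0},{"jaw":1,"linear":[0,0,1],"twist":0},{"jaw":1,"linear":[0,0,0.8],"twist":0},{"jaw":1,"linear":[0,0,0],"twist":0},{"jaw":0,"linear":[0,0,0],"twist":0},{"jaw":0,"linear":[0,0,0],"twist":0},{"jaw":0,"linear":[0,0,0],"twist":0},{"jaw":0,"linear":[0,0,0],"twist":0},{"jaw":0,"linear":[0,0,0],"twist":0},{"jaw":0,"linear":[0,0,0],"twist":0},{"jaw":0,"linear":[0,0,0],"twist":0}]' 30
python3 - <<'E'
from h import *
to([[.601,.3393,.08]])
d=shot('top'); b=cv2.medianBlur(d['color'],5).astype(int)
m=((b[:,:,2]-b[:,:,0]<15)*255).astype(np.uint8); blob(d,m,(205,165),28,.008)
E
```

```text
time: 8.22
position: [0.3787, 0.3259, 0.0225]
tool_rot: [0.975, 0.221, 0.0, -0.0]
ft_force: [0.6, 0.2, 0.7]
grip_width: 0.0533
grip_force: 29.9
t 8.22 at [0.3787 0.3259 0.0225] toolyaw y -64.5 grip 0.0533 29.875840845925268 F [0.6 0.2 0.7]
[0.601  0.3393 0.08  ] -> cm [20.63  8.37 -5.74]
(205, 165) circ 600.0864868164062 340.4634094238281 123.4150161743164 ell 600.4654541015625 338.9537048339844 119.42640686035156 122.58106231689453
```

```bash
python3 -m pendant '[{"jaw":0,"linear":[0,0,-2],"twist":0},{"jaw":0,"linear":[0,0,-3],"twist":0},{"jaw":0,"linear":[3.43,1.39,-2],"twist":0},{"jaw":0,"linear":[3.43,1.39,0],"twist":0},{"jaw":0,"linear":[3.43,1.39,0],"twist":0},{"jaw":0,"linear":[3.43,1.39,0],"twist":0},{"jaw":0,"linear":[3.43,1.39,0],"twist":0},{"jaw":0,"linear":[3.43,1.39,0],"twist":0},{"jaw":0,"linear":[0,0,2],"twist":0},{"jaw":0,"linear":[0,0,1.5],"twist":0},{"jaw":0,"linear":[0,0,0],"twist":0},{"jaw":0,"linear":[0,0,0],"twist":0}]'
python3 - <<'E'
from h import *
to([[.6005,.3394,.0425]])
E
```

```text
time: 9.27
position: [0.5976, 0.3384, 0.0548]
tool_rot: [0.975, 0.221, -0.003, 0.0]
ft_force: [-0.1, 0.5, -3.7]
grip_width: 0.0534
grip_force: 29.7
t 9.27 at [0.5976 0.3384 0.0548] toolyaw y -64.5 grip 0.0534 29.723898319207365 F [-0.1  0.5 -3.7]
[0.6005 0.3394 0.0425] -> cm [0.31 0.03 1.23]
```

```bash
python3 -m pendant '[{"jaw":0,"linear":[0.2,0.03,0.4],"twist":0},{"jaw":0,"linear":[0.05,0,0.4],"twist":0},{"jaw":0,"linear":[0,0,0],"twist":0},{"jaw":0,"linear":[0,0,0],"twist":0}]'
python3 - <<'E'
from h import *
to([[.6005,.3394,.0425]])
E
```

```text
time: 9.6
position: [0.6022, 0.3403, 0.0496]
tool_rot: [0.975, 0.221, 0.0, -0.0]
ft_force: [0.2, 0.2, -3.9]
grip_width: 0.0536
grip_force: 29.7
t 9.6 at [0.6022 0.3403 0.0496] toolyaw y -64.4 grip 0.0536 29.722952448719298 F [ 0.2  0.2 -3.9]
[0.6005 0.3394 0.0425] -> cm [-0.2   0.01  0.71]
```

```bash
python3 -m pendant '[{"jaw":0,"linear":[-0.15,0,0.4],"twist":0},{"jaw":0,"linear":[0,0,0.25],"twist":0},{"jaw":0,"linear":[0,0,0],"twist":0},{"jaw":0,"linear":[0,0,0],"twist":0},{"jaw":0,"linear":[0,0,0],"twist":0}]'
python3 - <<'E'
from h import *
to([[.6005,.3394,.0425]])
E
```

```text
time: 10.02
position: [0.6008, 0.3394, 0.0427]
tool_rot: [0.975, 0.221, -0.0, -0.0]
ft_force: [-0.3, 0.8, -3.2]
grip_width: 0.0536
grip_force: 29.7
t 10.02 at [0.6008 0.3394 0.0427] toolyaw y -64.5 grip 0.0536 29.735559866167023 F [-0.3  0.8 -3.2]
[0.6005 0.3394 0.0425] -> cm [-0.03 -0.01  0.02]
```

```bash
python3 -m pendant '[{"jaw":0,"linear":[0,0,0.03],"twist":0},{"jaw":0.95,"linear":[0,0,0],"twist":0},{"jaw":0.95,"linear":[0,0,0],"twist":0},{"jaw":0.95,"linear":[0,0,0],"twist":0},{"jaw":0.95,"linear":[0,0,0],"twist":0},{"jaw":0.95,"linear":[0,0,-2],"twist":0},{"jaw":1,"linear":[0,0,-4],"twist":0},{"jaw":1,"linear":[0,0,-4],"twist":0},{"jaw":1,"linear":[0,0,-4],"twist":0},{"jaw":1,"linear":[0,0,-4],"twist":0},{"jaw":1,"linear":[0,0,0],"twist":0}]'
python3 - <<'E'
from h import *
to([[.497,-.1175,.23]])
E
```

```text
time: 10.93
position: [0.6063, 0.3416, 0.2333]
tool_rot: [0.975, 0.221, 0.01, -0.001]
ft_force: [1.7, 0.8, 1.6]
grip_width: 0.0866
grip_force: 0.0
t 10.93 at [0.6063 0.3416 0.2333] toolyaw y -64.4 grip 0.0866 0.0 F [1.7 0.8 1.6]
[ 0.497  -0.1175  0.23  ] -> cm [-29.66  36.71  -0.2 ]
```

```bash
python3 -m pendant '[{"jaw":1,"linear":[-2.45,3.05,0],"twist":0},{"jaw":1,"linear":[-2.45,3.05,0],"twist":0},{"jaw":1,"linear":[-2.45,3.05,0],"twist":0},{"jaw":1,"linear":[-2.45,3.05,0],"twist":0},{"jaw":1,"linear":[-2.45,3.05,0],"twist":0},{"jaw":1,"linear":[-2.45,3.05,0],"twist":0},{"jaw":1,"linear":[-2.45,3.05,0],"twist":0},{"jaw":1,"linear":[-2.45,3.05,0],"twist":0},{"jaw":1,"linear":[-2.45,3.05,0],"twist":0},{"jaw":1,"linear":[0,0,0],"twist":7},{"jaw":1,"linear":[0,0,0],"twist":7},{"jaw":1,"linear":[0,0,0],"twist":0}]'
python3 - <<'E'
from h import *
to([[.497,-.1175,.23]])
d=shot('top'); s=shot('scene'); m=((cv2.medianBlur(d['color'],3).min(2)>165)*255).astype(np.uint8); blob(d,m,(205,165),25,.032)
m=((cv2.medianBlur(s['color'],3).min(2)>170)*255).astype(np.uint8); blob(s,m,(186,254),22,.032)
b=cv2.medianBlur(d['color'],5).astype(int)
m=((b[:,:,2]-b[:,:,0]<15)*255).astype(np.uint8); blob(d,m,(205,165),28,.008)
X=cloud(d); i=(np.hypot(X[:,:,0]-.6,X[:,:,1]-.34)<.02); print('z',np.median(X[i][:,2]))
cv2.imwrite('pics/r.png',np.hstack([cv2.resize(s['color'][140:300,130:330],None,fx=2,fy=2),cv2.resize(d['color'][110:270,170:370],None,fx=2,fy=2)]))
E
```

```text
time: 11.93
position: [0.5205, -0.0045, 0.2226]
tool_rot: [0.995, 0.098, 0.0, 0.0]
ft_force: [0.5, 0.7, -0.6]
grip_width: 0.087
grip_force: 0.0
t 11.93 at [ 0.5205 -0.0045  0.2226] toolyaw y -78.7 grip 0.087 0.0 F [ 0.5  0.7 -0.6]
[ 0.497  -0.1175  0.23  ] -> cm [-4.52 10.62 -0.74]
(205, 165) circ 599.220458984375 337.2171936035156 63.11468505859375 ell 600.5525512695312 337.74530029296875 57.272769927978516 63.894775390625
(186, 254) circ 595.6382446289062 345.9467468261719 84.938232421875 ell 597.6239624023438 344.2917785644531 59.6644287109375 85.39801788330078
(205, 165) circ 600.0864868164062 340.4634094238281 123.4150161743164 ell 600.545166015625 338.99163818359375 118.7042465209961 122.71415710449219
z 0.030766583732167008
```

View pics/r.png

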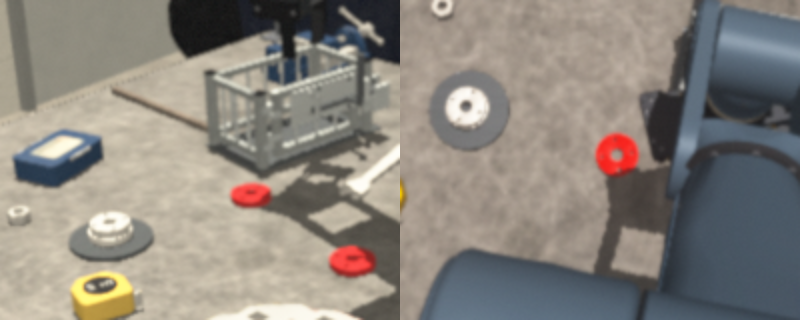

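The stack looks right in both views: B is on A on the plate, with the top at 31 mm. Before descending, I'll cross-check the stem against the first scene picture, where its columns at z 0.15 were 308-311.

```bash
python3 - <<'E'
from h import *
s=shot('scene')
for P in([.4968,-.1175,.151],[.492,-.1085,.151]): print(P,proj(s,P))
E
python3 -m pendant '[{"jaw":1,"linear":[-1.5,3.5,-0.4],"twist":0},{"jaw":1,"linear":[-1.5,3.5,-0.4],"twist":0},{"jaw":1,"linear":[-1.5,3.5,0],"twist":0},{"jaw":1,"linear":[0,0,0],"twist":0},{"jaw":1,"linear":[0,0,0],"twist":0}]'
python3 - <<'E'
from h import *
to([[.497,-.1175,.149]])
E
```

```text
[0.4968, -0.1175, 0.151] [[309.26537239 172.64135279]]
[0.492, -0.1085, 0.151] [[308.83337431 173.70128977]]
time: 12.5
position: [0.4974, -0.1164, 0.2304]
tool_rot: [0.995, 0.1, 0.0, 0.0]
ft_force: [-0.6, 0.8, -0.9]
grip_width: 0.0869
grip_force: 0.0
t 12.5 at [ 0.4974 -0.1164  0.2304] toolyaw y -78.5 grip 0.0869 0.0 F [-0.6  0.8 -0.9]
[ 0.497  -0.1175  0.149 ] -> cm [-0.07  0.1   8.14]
```

```bash
python3 -m pendant '[{"jaw":1,"linear":[-0.07,0.1,2.5],"twist":0},{"jaw":1,"linear":[0,0,2.5],"twist":0},{"jaw":1,"linear":[0,0,2],"twist":0},{"jaw":1,"linear":[0,0,1.1],"twist":0},{"jaw":1,"linear":[0,0,0],"twist":0},{"jaw":1,"linear":[0,0,0],"twist":0}]' 10
python3 - <<'E'
from h import *
to([[.497,-.1175,.149]])
E
```

```text
time: 13.0
position: [0.4968, -0.1147, 0.1489]
tool_rot: [0.995, 0.102, -0.001, -0.001]
ft_force: [-0.2, -0.2, 0.1]
grip_width: 0.0871
grip_force: 0.0
t 13.0 at [ 0.4968 -0.1147  0.1489] toolyaw y -78.3 grip 0.0871 0.0 F [-0.2 -0.2  0.1]
[ 0.497  -0.1175  0.149 ] -> cm [-0.03  0.28 -0.01]
```

```bash
python3 -m pendant '[{"jaw":1,"linear":[0,0.25,0],"twist":0},{"jaw":1,"linear":[0,0,0],"twist":0},{"jaw":1,"linear":[0,0,0],"twist":0}]' 10
python3 - <<'E'
from h import *
to([[.497,-.1175,.149]])
E
```

```text
time: 13.25
position: [0.4982, -0.1189, 0.1504]
tool_rot: [0.995, 0.101, 0.001, 0.001]
ft_force: [0.4, -0.5, -0.3]
grip_width: 0.0869
grip_force: 0.0
t 13.25 at [ 0.4982 -0.1189  0.1504] toolyaw y -78.4 grip 0.0869 0.0 F [ 0.4 -0.5 -0.3]
[ 0.497  -0.1175  0.149 ] -> cm [-0.09 -0.16  0.14]
```

```bash
python3 -m pendant '[{"jaw":0,"linear":[0,-0.05,0.05],"twist":0},{"jaw":0,"linear":[0,0,0],"twist":0},{"jaw":0,"linear":[0,0,0],"twist":0},{"jaw":0,"linear":[0,0,0],"twist":0},{"jaw":0,"linear":[0,0,0],"twist":0},{"jaw":0,"linear":[0,0,0],"twist":0},{"jaw":0,"linear":[0,0,0],"twist":0},{"jaw":0,"linear":[0,0,0],"twist":0},{"jaw":0,"linear":[0,0,0],"twist":0}]' 10
python3 - <<'E'
from h import *
to([[.497,-.1175,.149]])
E
```

```text
time: 14.0
position: [0.4972, -0.1182, 0.1488]
tool_rot: [0.995, 0.101, -0.0, -0.0]
ft_force: [-1.4, 0.0, -0.4]
grip_width: 0.0349
grip_force: 0.0
t 14.0 at [ 0.4972 -0.1182  0.1488] toolyaw y -78.5 grip 0.0349 0.0 F [-1.4  0.  -0.4]
[ 0.497  -0.1175  0.149 ] -> cm [-0.   -0.08 -0.02]
```

```bash
python3 -m pendant '[{"jaw":0,"linear":[0,0,0],"twist":0},{"jaw":0,"linear":[0,0,0],"twist":0},{"jaw":0,"linear":[0,0,0],"twist":0},{"jaw":0,"linear":[0,0,0],"twist":0},{"jaw":0,"linear":[0,0,0],"twist":0},{"jaw":0,"linear":[0,0,0],"twist":0}]' 10
python3 - <<'E'
from h import *
to([[.497,-.1175,.149]])
E
```

```text
time: 14.5
position: [0.4976, -0.1185, 0.1489]
tool_rot: [0.995, 0.101, 0.0, 0.0]
ft_force: [0.7, -0.5, -1.2]
grip_width: 0.0139
grip_force: 10.0
t 14.5 at [ 0.4976 -0.1185  0.1489] toolyaw y -78.5 grip 0.0139 10.000252904137596 F [ 0.7 -0.5 -1.2]
[ 0.497  -0.1175  0.149 ] -> cm [-0.04 -0.11 -0.01]
```

Gripped, at 13.9 mm. Firming the grip and lifting 13 mm.

```bash
python3 -m pendant '[{"jaw":0,"linear":[0,0,0],"twist":0},{"jaw":0,"linear":[0,0,0],"twist":0},{"jaw":0,"linear":[0,0,-0.4],"twist":0},{"jaw":0,"linear":[0,0,-0.4],"twist":0},{"jaw":0,"linear":[0,0,-0.5],"twist":0},{"jaw":0,"linear":[0,0,0],"twist":0},{"jaw":0,"linear":[0,0,0],"twist":0},{"jaw":0,"linear":[0,0,0],"twist":0}]' 35
python3 - <<'E'
from h import *
to([[.497,-.1175,.149]])
E
```

```text
time: 15.17
position: [0.4973, -0.1183, 0.1621]
tool_rot: [0.995, 0.101, 0.0, 0.0]
ft_force: [1.7, -0.4, -2.1]
grip_width: 0.0128
grip_force: 35.0
t 15.17 at [ 0.4973 -0.1183  0.1621] toolyaw y -78.5 grip 0.0128 35.00012026168406 F [ 1.7 -0.4 -2.1]
[ 0.497  -0.1175  0.149 ] -> cm [-0.02 -0.08  1.31]
```

```bash
python3 -m pendant '[{"jaw":0,"linear":[0,-0.4,0],"twist":0},{"jaw":0,"linear":[0,-0.4,0],"twist":0},{"jaw":0,"linear":[0,-0.4,0],"twist":0},{"jaw":0,"linear":[0,-0.4,0],"twist":0},{"jaw":0,"linear":[0,0,0],"twist":0},{"jaw":0,"linear":[0,0,0],"twist":0}]'
python3 - <<'E'
from h import *
to([[.497,-.1175,.162]])
E
```

```text
time: 15.67
position: [0.4984, -0.1041, 0.163]
tool_rot: [0.995, 0.1, 0.005, 0.002]
ft_force: [7.4, -3.7, -3.3]
grip_width: 0.0133
grip_force: 35.0
t 15.67 at [ 0.4984 -0.1041  0.163 ] toolyaw y -78.5 grip 0.0133 35.01734380144626 F [ 7.4 -3.7 -3.3]
[ 0.497  -0.1175  0.162 ] -> cm [-0.4   1.29  0.1 ]
```

```bash
python3 -m pendant '[{"jaw":0,"linear":[0,0,0],"twist":0},{"jaw":0,"linear":[0,0,0],"twist":0},{"jaw":0,"linear":[0,0,0],"twist":0}]'
python3 - <<'E'
from h import *
to([[.497,-.1175,.162]])
E
```

```text
time: 15.92
position: [0.4983, -0.104, 0.163]
tool_rot: [0.995, 0.1, 0.005, 0.002]
ft_force: [8.0, -3.2, -2.4]
grip_width: 0.013
grip_force: 35.0
t 15.92 at [ 0.4983 -0.104   0.163 ] toolyaw y -78.5 grip 0.013 35.01597959082574 F [ 8.  -3.2 -2.4]
[ 0.497  -0.1175  0.162 ] -> cm [-0.4   1.29  0.1 ]
```

The force points into the gate, which shows my draw direction had the yaw sign wrong. The gate line runs along (+0.20, 0.98), which is tool (0.39,-0.92). Nothing is overloaded (8 N). I'll relieve this first, then draw on.

```bash
python3 -m pendant '[{"jaw":0,"linear":[0.3,0.06,0],"twist":0},{"jaw":0,"linear":[0.3,0.06,0],"twist":0},{"jaw":0,"linear":[0,0,0],"twist":0},{"jaw":0,"linear":[0,0,0],"twist":0},{"jaw":0,"linear":[0,0,0],"twist":0}]'
python3 - <<'E'
from h import *
to([[.497,-.1175,.162]])
E
```

```text
time: 16.33
position: [0.4999, -0.1019, 0.1617]
tool_rot: [0.995, 0.1, -0.0, -0.0]
ft_force: [2.2, 0.7, -3.1]
grip_width: 0.0127
grip_force: 35.0
t 16.33 at [ 0.4999 -0.1019  0.1617] toolyaw y -78.5 grip 0.0127 34.99989745672792 F [ 2.2  0.7 -3.1]
[ 0.497  -0.1175  0.162 ] -> cm [-0.6   1.47 -0.03]
```

```bash
python3 -m pendant '[{"jaw":0,"linear":[0.155,-0.36,0],"twist":0},{"jaw":0,"linear":[0.155,-0.36,0],"twist":0},{"jaw":0,"linear":[0.155,-0.36,0],"twist":0},{"jaw":0,"linear":[0.155,-0.36,0],"twist":0},{"jaw":0,"linear":[0,0,0],"twist":0},{"jaw":0,"linear":[0,0,0],"twist":0},{"jaw":0,"linear":[0,0,0],"twist":0}]'
python3 - <<'E'
from h import *
to([[.497,-.1175,.162]])
E
```

```text
time: 16.92
position: [0.5035, -0.0869, 0.1619]
tool_rot: [0.995, 0.101, 0.0, -0.0]
ft_force: [2.4, -0.7, -2.3]
grip_width: 0.0129
grip_force: 35.0
t 16.92 at [ 0.5035 -0.0869  0.1619] toolyaw y -78.4 grip 0.0129 34.99977615661919 F [ 2.4 -0.7 -2.3]
[ 0.497  -0.1175  0.162 ] -> cm [-1.25  2.87 -0.01]
```

```bash
python3 -m pendant '[{"jaw":0,"linear":[0.155,-0.36,0],"twist":0},{"jaw":0,"linear":[0.155,-0.36,0],"twist":0},{"jaw":0,"linear":[0.155,-0.36,0],"twist":0},{"jaw":0,"linear":[0.08,-0.18,0],"twist":0},{"jaw":0,"linear":[0,0,0],"twist":0},{"jaw":0,"linear":[0,0,0],"twist":0},{"jaw":0,"linear":[0,0,0],"twist":0}]'
python3 - <<'E'
from h import *
to([[.497,-.1175,.162]])
# hinge guess: stem rest + gate geometry from the pictures: left end of rail; arc of the stem about the hinge
o=robot.get_obs()['position'][:2]; xc=np.array([.98,-.2]); yc=np.array([.2,.98])
d=shot('top'); C=cloud(d)
E
```

```text
time: 17.5
position: [0.5063, -0.0735, 0.1619]
tool_rot: [0.995, 0.101, 0.0, -0.0]
ft_force: [1.5, 0.9, -2.8]
grip_width: 0.0128
grip_force: 35.0
t 17.5 at [ 0.5063 -0.0735  0.1619] toolyaw y -78.5 grip 0.0128 34.99990972224623 F [ 1.5  0.9 -2.8]
[ 0.497  -0.1175  0.162 ] -> cm [-1.79  4.12 -0.01]
```

Drawn 46 mm along the gate line, with the displacement slope 0.20 confirming the yaw. The hinge lies about (+52, +105) mm from the stem in cage axes, so I'll swing the gate in 3-degree steps.

```bash
python3 -m pendant '[{"jaw":0,"linear":[-0.39,-0.48,0],"twist":3},{"jaw":0,"linear":[-0.39,-0.48,0],"twist":3},{"jaw":0,"linear":[-0.39,-0.48,0],"twist":3},{"jaw":0,"linear":[0,0,0],"twist":0},{"jaw":0,"linear":[0,0,0],"twist":0},{"jaw":0,"linear":[0,0,0],"twist":0}]'
python3 - <<'E'
from h import *
to([[.5063,-.0735,.162]])
E
```

```text
time: 18.05
position: [0.4929, -0.0619, 0.162]
tool_rot: [1.0, 0.023, 0.0, 0.0]
ft_force: [2.6, -1.0, -1.6]
grip_width: 0.0129
grip_force: 35.0
t 18.05 at [ 0.4929 -0.0619  0.162 ] toolyaw y -87.4 grip 0.0129 35.00062907114625 F [ 2.6 -1.  -1.6]
[ 0.5063 -0.0735  0.162 ] -> cm [1.28 1.22 0.  ]
```

Forces stay low, so I'll continue to about 21°.

```bash
python3 -m pendant '[{"jaw":0,"linear":[-0.39,-0.48,0],"twist":3},{"jaw":0,"linear":[-0.39,-0.48,0],"twist":3},{"jaw":0,"linear":[-0.39,-0.48,0],"twist":3},{"jaw":0,"linear":[-0.39,-0.48,0],"twist":3},{"jaw":0,"linear":[0,0,0],"twist":0},{"jaw":0,"linear":[0,0,0],"twist":0},{"jaw":0,"linear":[0,0,0],"twist":0},{"jaw":0,"linear":[0,0,0],"twist":0}]'
python3 - <<'E'
from h import *
to([[.5063,-.0735,.162]])
s=shot('scene');d=shot('top')
cv2.imwrite('pics/z.png',np.hstack([cv2.resize(s['color'][130:270,150:350],None,fx=2,fy=2,interpolation=cv2.INTER_CUBIC),cv2.resize(d['color'][80:220,190:390],None,fx=2,fy=2,interpolation=cv2.INTER_CUBIC)]))
E
```

```text
time: 18.72
position: [0.4783, -0.0423, 0.162]
tool_rot: [0.997, -0.082, 0.001, 0.0]
ft_force: [2.3, -2.5, -2.6]
grip_width: 0.013
grip_force: 35.0
t 18.72 at [ 0.4783 -0.0423  0.162 ] toolyaw y -99.4 grip 0.013 35.00025602057576 F [ 2.3 -2.5 -2.6]
[ 0.5063 -0.0735  0.162 ] -> cm [3.28 2.62 0.  ]
```

View pics/z.png

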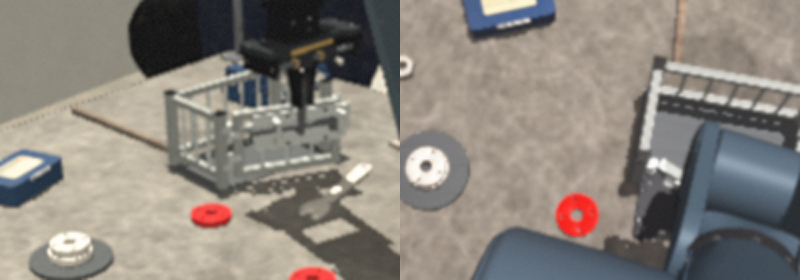

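The gate has swung out with the handle still gripped (scene crop (303,105)), and the stack is untouched at (70,245). As a final check, I'll fit the gate's angle from depth.

```bash
python3 - <<'E'
from h import *
to([[.4783,-.0423,.162]])
for n in('scene','top'):
    X=cloud(shot(n)).reshape(-1,3)
    A=X-np.array([.576,.019,0]); a=A[:,:2]@np.array([[.98,.2],[-.2,.98]])  # cage axes about the hinge
    m=(X[:,2]>.05)&(X[:,2]<.128)&(a[:,1]<-.02)&(a[:,1]>-.19)&(a[:,0]<-.005)&(a[:,0]>-.075); p=a[m]
    if len(p)<20: print(n,len(p)); continue
    best=max(((np.sum(abs(p@[np.cos(t),-np.sin(t)]-c)<.003)),np.degrees(t),c*1000) for t in np.radians(np.arange(0,40,1)) for c in np.arange(-.02,.02,.002)); print(n,len(p),best)
E
```

```text
t 18.82 at [ 0.4782 -0.0422  0.1619] toolyaw y -99.4 grip 0.0128 35.0000775558874 F [ 3.6 -2.7 -2.4]
[ 0.4783 -0.0423  0.162 ] -> cm [ 0.01  0.01 -0.01]
scene 799 (np.int64(338), np.float64(21.0), np.float64(-6.000000000000012))
top 35 (np.int64(25), np.float64(33.0), np.float64(3.999999999999979))
```

The scene view's depth gives the gate at 21° open; the top view has only 35 points on it, too few to trust. Handing in.

```bash
python3 -c "
from rig import robot
print(robot.hand_in())"
```

```text
the job is handed in; nothing more can be done
None
```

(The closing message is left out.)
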